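Clamp the vial rack on the shaker

TASK

Get the vial rack ready for shaking without gripping or lifting anything: with your fingertips, first push the rack along its guides until it is fully home against the end stop, then push the clamp's black-gripped handle over, away from the rack, past its dead point until it snaps down into lock and the clamp foot presses on the rack. Leave the flask, beaker and jar beside the shaker standing where they are.

Things in the scene. Friction and masses are not known exactly. Their poses are not given: they have to be found in the camera images.
- shaker: Fixed white bench shaker, 250 (x) x 450 (y) mm; its plain grey platform is 90 mm above the bench. Origin on the bench (underside centre is at y=-10 mm), z up. The rack slides home along +y between guide rails 10 mm high, 94 mm apart (y -200 to 50 mm) to an end stop 18 mm high at y=50 mm. Behind it on x=0 stands the clamp bracket: y 72 to 128 mm, 40 mm wide, 66 mm above the platform.
- rack: Loose white plastic rack of vials between the guide rails, 90 (x) x 150 (y) mm, about 0.4 kg. Origin: centre of its underside; axes parallel to the shaker's. Block 34 mm high, vial caps to 55 mm (from 4 mm in from its back), but only a 20 mm high ledge over the last 32 mm at its +y end, where the clamp foot lands. Starts 35 to 80 mm short of the stop.
- rack_front (a point): Middle of the rack's +y end face, 10 mm above the platform. It meets the end stop when the rack is home.
- rack_back (a point): Middle of the rack's flat -y end face, 17 mm above the platform: push here, towards +y of the shaker. The platform in front of this face is free.
- stop_face (a point): Middle of the face of the end stop that the rack must touch, 10 mm above the platform, at y=+50 mm of the shaker.
- handle_pivot (a point): Point on the clamp handle's hinge axis (the axis is parallel to the shaker's x), on the shaker at y=105 mm, 55 mm above the platform.
- handle_grip (a point): Point on the handle's centre line, 100 mm from the pivot, in the middle part of the black grip (a round bar of 22 mm diameter, from 55 to 130 mm from the pivot). It moves with the handle.
- clamp_handle (a joint): Handle angle, rad. 0 = open: upright, leaning 0.25 rad towards the rack (-y of the shaker). Grows as it swings over and down towards +y; 1.65 = locked stop, about 10 degrees above level, where the foot presses on the rack. Dead point 1.15: below it the over-centre spring returns it to 0, above it it snaps to lock. Resistance about 0.5 N m (5 N at 100 mm), fading to nothing at 1.15.
- clamp_arm: Steel clamp arm with a rubber foot 50 mm ahead of its hinge, geared to the handle. Open: raised 1 rad, highest point 100 mm above the platform, within y=30 to 100 mm of the shaker. Locked: level, foot pressing on the rack's ledge. Origin on its hinge, 45 mm above the platform, at y=85 mm of the shaker.
- flask: Bystander: stoppered flask of milky glass, 62 mm across, 133 mm tall, loose on the bench beyond the shaker. Origin at the centre of its underside.
- beaker: Bystander: empty glass beaker, 64 mm across, 75 mm tall, loose on the bench beyond the shaker. Origin at the centre of its underside.
- jar: Bystander: white jar with a blue cap, 56 mm across, 85 mm tall, loose on the bench beyond the shaker. Origin at the centre of its underside.
Things that resemble listed ones, but are neither listed nor needed, are in the scene too. Leave any green or yellow look-alike of the rack alone.

How it is judged:
On the way, in this order (a step that is already met when the one before it is completed fails the run):
1. the rack is home against the end stop (y of rack_front in the frame of shaker above 0.0465 m), for 0.2 s.
2. then the clamp handle is locked (value of joint clamp_handle above 1.5 rad), for 0.2 s.
At the end, for the whole second after the job is handed in: The rack stands flat, at rest, within 3.5 mm of the end stop, the handle is locked (beyond 1.5 rad) by itself, and the clamp foot presses on the rack with more than 0.5 N (y of rack_front in the frame of shaker above 0.0465 m and value of joint clamp_handle above 1.5 rad and contact force between clamp_arm and rack above 0.5 N and angle between rack's own z axis and vertical below 0.05 rad and linear speed of rack below 0.02 m/s and velocity of joint clamp_handle between -0.1 and 0.1 rad/s); the robot touches nothing.
It fails at once if the rack is lifted more than 12 mm or tipped (z of rack in the frame of shaker above 0.102 m or angle between rack's own z axis and vertical above 0.25 rad).
It fails at once if the clamp is locked before the rack is home (value of joint clamp_handle above 1.5 rad and y of rack_front in the frame of shaker below 0.04 m).
It fails at once if the flask, beaker or jar is pushed away by more than 30 mm or tipped over (distance of any of flask, beaker, jar from where it was at the start of the episode above 0.03 m or angle between any of flask, beaker, jar's own z axis and vertical above 0.4 rad).
It also fails if it takes over 54 s, if anything falls off the work surface, if the arm or the gripper's body presses on something with over 40 N, if the wrist force passes 120 N, or if a joint passes its speed limit or range.

ROBOT

A 7-joint arm with a two-finger parallel gripper is mounted at the origin on the work surface. World frame = base frame: x ahead of the robot, y to its left, z up, the work surface at z = 0. Lengths are in m, angles in rad, forces in N, time in s.
With the tool pointing down it reaches from about 0.4 to 0.85 m from the base axis. Payload 10.4 kg.
Tool frame: the origin (TCP) lies midway between the tips of the shut fingers; the grasp point (between the pads) lies 19 mm behind it; x points along the fingers, y is the direction in which the jaws open and shut, and the axes are right-handed (so a half turn about x gives the same grasp; the last joint's range is limited). The gripper opens to 87 mm and grips with 3 to 60 N. Pads are 19 mm wide; open, the fingers measure 117 mm over their backs; the gripper's body (75 mm by 190 mm) begins 51 mm behind the grasp point.
Start: joints at [-1.216, 0.332, -0.065, 1.46, 0.022, 1.35, -0.088], TCP at [0.231, 0.581, 0.223] pointing down, gripper open.
Joint ranges: [-2.6, 2.6], [-0.5, 2.12], [-1.47, 1.34], [0.16, 2.42], [-1.27, 4.41], [0.06, 2.06], [-2.6, 2.6]. Speed limits (rad/s): [2.22, 2.22, 2.79, 2.79, 3.14, 3.14, 3.14].

INTERFACE

Orientations are given as a unit quaternion [x, y, z, w].
In Python, from bench import r gives the robot as it stands.
- The arm moves only by the shell command python3 -m jog 'ROWS' [OPENING] [FORCE]. ROWS is JSON, a list of rows, each an object with "slide": the shift along the tool's x, y, z in cm, a list of three; "roll": the turn about the tool's x in degrees. A call has 1 to 5 rows; each row is the pose to reach, as a shift and turn from the pose measured when the call began, along the tool's axes at that moment; what a row does not reach only later rows make up. A row lasts 1/12 s, in which the tool goes at most 41.7 mm and 7.16 degrees, less where a joint would pass 70% of its speed; a pose out of reach is approached as far as the arm can. A call with a gripper value outside its range is refused whole. OPENING is the closure, from 0 (fully open) to 1 (shut), set as the call begins (- or left out, the last holds). The fingers move at their own pace and stop on an object; FORCE is the grip in N (left out, the last holds). Time passes only in rows, so rows that repeat a pose let the fingers close. It gives the time, the measured TCP pose, the force and the opening at its end, in the units of the state.
- r.read_state(): the state, without advancing time (a new reading comes with each control period).
- r.camera(name): name is "scene" or "top"; returns the picture (400x640x3 uint8, red, green, blue); there is no depth.
- r.camera_info(name): a dict with "intrinsics" (3x3 intrinsics, pixels), "R" (3x3) and "t" (3): a world point X has camera coordinates R X + t. Camera axes: x right, y down, z forward; pixel columns grow to the right and rows downward; lengths in m; the calibration is good to about 2 mm. A picture is of the moment at which its call begins. camera_info takes no time and is no camera call.
- r.close_job(): hands the job in, once; it reports no verdict.
The state is a dict: "time": time; "joint_positions": joint angles; "joint_vel": joint speeds; "joint_torque": joint torques, N m; "ee_pos": TCP position; "eef_rot": TCP orientation; "ft_force": force on the tool from outside, world axes, zero at the start; "torque": the same for the moment, N m; "width": finger opening in m.
Only numpy, scipy, OpenCV 4.12 (cv2) and the standard library are available. Lean on these libraries where they do the work, as an engineer would, in place of code of your own. Each camera call takes 0.05 s, during which the arm holds its last target.

## Working session

There is one attempt and no reset: what is moved stays moved. The work goes in short steps, Python scripts to look and compute and a shell command to move; the robot and the scene stay as the last step left them, time stands still between calls to the robot, and variables do not carry over. Pictures are saved under pics/ and viewed, and the job is handed in when it is done.

```bash
mkdir -p pics; ls
python3 - <<'E'
from bench import r
import cv2,numpy as np
for n in("scene","top"):
    cv2.imwrite(f"pics/{n}0.png",r.camera(n)[:,:,::-1]); i=r.camera_info(n); print(n,i)
s=r.read_state();print(s['time'],s['ee_pos'],s['eef_rot'],s['width'],s['ft_force'])
E
```

```text
pics
scene {'intrinsics': array([[446.56181706,   0.        , 321.07793434],
       [  0.        , 446.56181706, 195.91779186],
       [  0.        ,   0.        ,   1.        ]]), 'R': array([[-0.04375403,  0.99886252, -0.01895384],
       [ 0.7545234 ,  0.02060411, -0.65594963],
       [-0.65481297, -0.04300155, -0.75456665]]), 't': array([ 0.13036014, -0.2978621 ,  1.87399585])}
top {'intrinsics': array([[392.28731168,   0.        , 311.75165953],
       [  0.        , 392.28731168, 200.46548978],
       [  0.        ,   0.        ,   1.        ]]), 'R': array([[ 0.01326119, -0.99972567,  0.01930619],
       [-0.98818582, -0.01605152, -0.15241762],
       [ 0.1526857 , -0.01705687, -0.98812759]]), 't': array([-0.11782579,  0.51888858,  1.41167059])}
0.1 [0.23040093 0.58061684 0.22186343] [ 0.13233425  0.69460335 -0.13319573  0.69445859] 0.08690213008204954 [ 0.2534264  -0.45112701 -0.07751795]
```

View pics/scene0.png

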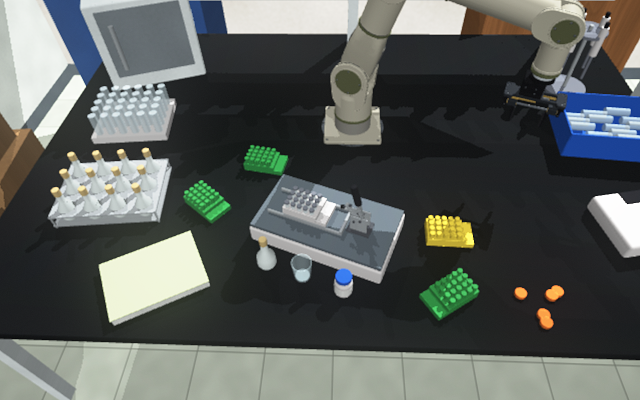

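View pics/top0.png

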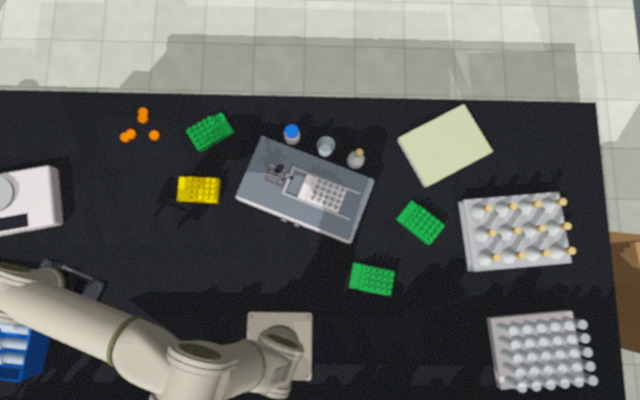

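The white rack on the grey platform is at scene (308,206) and top (325,190). Look-alikes in the scene view are green at (265,158), (206,200) and (450,293), yellow at (448,231), and the large white vial racks at (133,112) and (110,188). I choose the white rack between the rails on the shaker, and will check it in a close crop.

Run:
```python
import cv2
a=cv2.imread("pics/scene0.png")[165:290,240:420]; cv2.imwrite("pics/c1.png",cv2.resize(a,None,fx=4.4,fy=4.4,interpolation=cv2.INTER_CUBIC))
a=cv2.imread("pics/top0.png")[115:250,225:385]; cv2.imwrite("pics/c2.png",cv2.resize(a,None,fx=4.4,fy=4.4,interpolation=cv2.INTER_CUBIC))
```

```text
(no output)
```

View pics/c1.png

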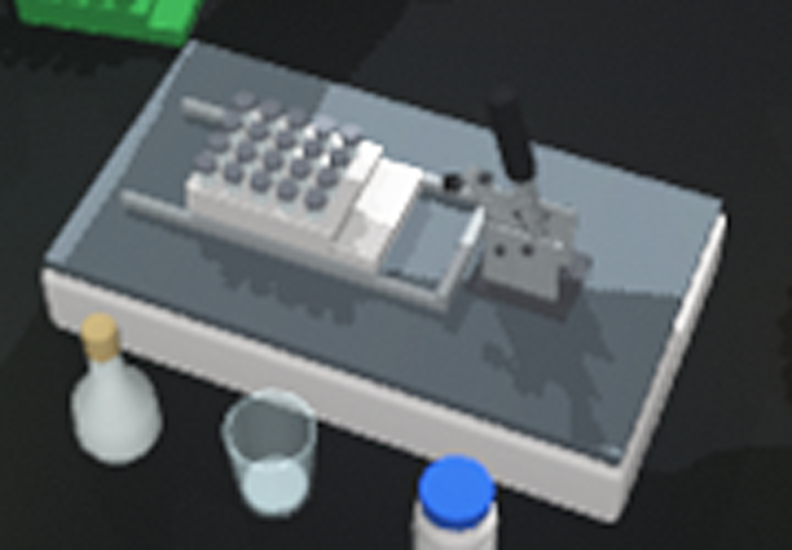

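View pics/c2.png

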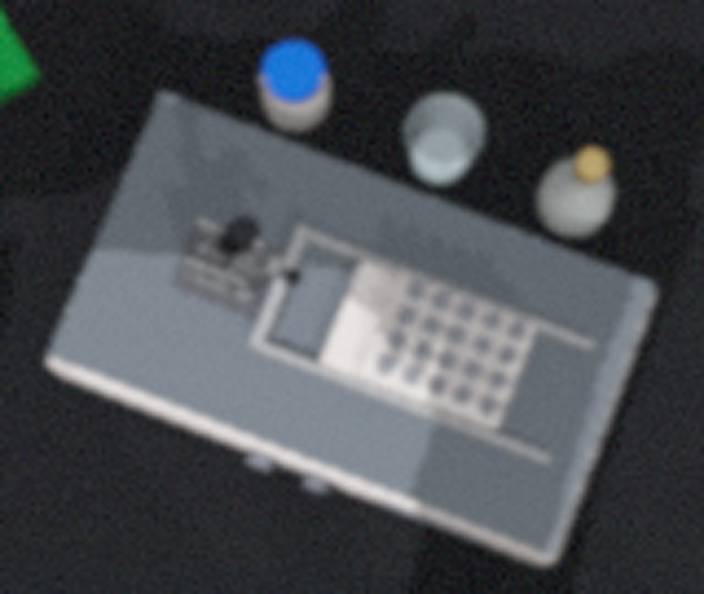

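```bash
cat > h.py <<'E'
import numpy as np
from bench import r
from scipy.optimize import least_squares
from scipy.spatial.transform import Rotation as R
CI={n:r.camera_info(n) for n in("scene","top")}
def proj(n,X):
    c=CI[n]; p=c["intrinsics"]@(c["R"]@np.asarray(X,float)+c["t"]); return p[:2]/p[2]
off={"scene":(240,165),"top":(225,115)}
def un(n,p): return np.array(p)/4.4+off[n]
def S2W(q,p): 
    c,s=np.cos(q[2]),np.sin(q[2]); return np.array([q[0]+c*p[0]-s*p[1],q[1]+s*p[0]+c*p[1],p[2]])
E
python3 - <<'E'
from h import *
obs=[("top",(165,92),(.125,.215,.09)),("top",(655,285),(.125,-.235,.09)),("top",(550,562),(-.125,-.235,.09)),("top",(48,360),(-.125,.215,.09)),
("scene",(617,465),(.125,.215,.09)),("scene",(722,203),(-.125,.215,.09)),("scene",(193,42),(-.125,-.235,.09)),("scene",(45,268),(.125,-.235,.09)),
("top",(593,345),(.049,-.2,.1)),("top",(548,460),(-.049,-.2,.1)),("scene",(185,103),(-.049,-.2,.1)),("scene",(125,197),(.049,-.2,.1))]
f=lambda q:np.concatenate([proj(n,S2W(q,P))-un(n,p) for n,p,P in obs])
s=least_squares(f,[.5,0,-.4],loss='soft_l1',x_scale=[.1,.1,.1]);q=s.x;print(q,np.round(f(q).reshape(-1,2),1).tolist())
print("cam pos",*[-c["R"].T@c["t"] for c in CI.values()])
ro=[("top",(355,262),(.045,.075,.11)),("top",(320,360),(-.045,.075,.11)),("scene",(423,168),(-.045,.075,.11)),("scene",(378,262),(.045,.075,.11)),
("top",(537,330),(.045,-.075,.124)),("top",(503,428),(-.045,-.075,.124)),("scene",(188,188),(.045,-.075,.124))]
for o in ro:
    n,p,P=o
    t=least_squares(lambda v:proj(n,S2W(q,(v[0],v[1]+P[1],P[2])))-un(n,p),[0,-.08]).x; print(n,P,"x",t[0],"rack y",t[1])
for P in [(0,.105,.145),(0,.08,.242),(0,.125-.235,.107)]: print(P,proj("top",S2W(q,P)),proj("scene",S2W(q,P)),S2W(q,P))
st=r.read_state();Q=R.from_quat(st['eef_rot']).as_matrix();print(Q)
E
```

```text
[ 0.56642983 -0.07463834 -0.37232983] [[-1.5, -3.2], [1.6, -1.3], [0.5, 0.0], [-2.6, -1.8], [0.9, 0.2], [2.0, -1.3], [-1.0, -3.2], [-2.9, -2.9], [-0.4, 0.1], [-0.1, -0.7], [-0.4, -1.5], [-0.5, -2.3]]
cam pos [ 1.4575645  -0.04348994  1.22114308] [ 0.29877893 -0.08538583  1.47627319]
top (0.045, 0.075, 0.11) x 0.03814940808952987 rack y -0.07242990914568125
top (-0.045, 0.075, 0.11) x -0.046854918657403974 rack y -0.0768610421422413
scene (-0.045, 0.075, 0.11) x -0.04683994511591346 rack y -0.0738463175365262
scene (0.045, 0.075, 0.11) x 0.04607039953710276 rack y -0.06978809323082961
top (0.045, -0.075, 0.124) x 0.039089633002848026 rack y -0.07877262069109368
top (-0.045, -0.075, 0.124) x -0.044442489614645295 rack y -0.08245727027245894
scene (0.045, -0.075, 0.124) x 0.047883819101282234 rack y -0.06894998749982696
(0, 0.105, 0.145) [274.21347667 171.3194948 ] [361.66280797 216.7193063 ] [0.60462742 0.0231673  0.145     ]
(0, 0.08, 0.242) [279.10858366 167.40168003] [355.25264044 193.42632779] [ 5.95532758e-01 -1.19755589e-04  2.42000000e-01]
(0, -0.10999999999999999, 0.107) [331.02911115 196.29466752] [299.12028837 203.73582624] [ 0.5264133 -0.1771014  0.107    ]
[[-4.29833700e-04  3.68837467e-01  9.29493808e-01]
 [-1.15820013e-03  9.29493086e-01 -3.68837716e-01]
 [-9.99999237e-01 -1.23507873e-03  2.76601485e-05]]
```

The crops confirm the white rack between the rails: back at top-crop x≈520 and front ledge ≈49 mm short of the stop. The clamp handle is upright at crop (515,135). The tool's y is already along the shaker's +y and its z along the shaker's +x. I'll close the fingers and move over behind the rack.

```bash
python3 -m jog '[{"slide":[-2,-2.5,2.4],"roll":0},{"slide":[-4,-5.5,4.8],"roll":0},{"slide":[-6,-8.5,7.2],"roll":0},{"slide":[-6,-11.5,9.8],"roll":0},{"slide":[-6,-14.5,12.4],"roll":0}]' 1 20
python3 -m jog '[{"slide":[0,-3,2.5],"roll":0},{"slide":[0,-6,5],"roll":0},{"slide":[0,-9,7.5],"roll":0},{"slide":[0,-12,10],"roll":0},{"slide":[0,-15,12.5],"roll":0}]'
python3 -m jog '[{"slide":[0,-3,2.5],"roll":0},{"slide":[0,-6,5],"roll":0},{"slide":[0,-9,7.5],"roll":0},{"slide":[0,-12,10],"roll":0},{"slide":[0,-15,12.5],"roll":0}]'
cat >> h.py <<'E'
q=np.array([ 0.56642983,-0.07463834,-0.37232983])
def where():
    s=r.read_state();p=np.array(s['ee_pos']);d=p[:2]-q[:2];c,sn=np.cos(q[2]),np.sin(q[2])
    print("t",s['time'],"shaker xyz",np.round([c*d[0]+sn*d[1],-sn*d[0]+c*d[1],p[2]],4),"F",np.round(s['ft_force'],2),"w",s['width'])
    M=R.from_quat(s['eef_rot']).as_matrix();print(np.round(R.from_euler('z',-q[2]).as_matrix()@M,3).tolist())
E
python3 -c "from h import *;where()"
```

```text
time: 0.52
ee_pos: [0.2927, 0.3988, 0.2831]
eef_rot: [0.133, 0.694, -0.132, 0.695]
ft_force: [0.6, -0.9, 0.6]
width: 0.0615
time: 0.93
ee_pos: [0.3536, 0.2113, 0.2828]
eef_rot: [0.133, 0.695, -0.132, 0.695]
ft_force: [0.5, 0.5, 0.2]
width: 0.0283
time: 1.35
ee_pos: [0.4145, 0.0237, 0.2825]
eef_rot: [0.133, 0.695, -0.132, 0.695]
ft_force: [1.8, 0.3, 0.0]
width: 0.0011
t 1.35 shaker xyz [-0.1773  0.0363  0.2825] F [1.79 0.33 0.01] w 0.0011208247131604438
[[-0.0, 0.005, 1.0], [0.001, 1.0, -0.005], [-1.0, 0.001, -0.0]]
```

```bash
python3 -m jog '[{"slide":[0,-3.8,0.5],"roll":0},{"slide":[0,-7.5,1.5],"roll":0},{"slide":[0,-11,3],"roll":0},{"slide":[0,-14.5,5],"roll":0},{"slide":[0,-18,7],"roll":0}]'
python3 -m jog '[{"slide":[0,-2,3],"roll":0},{"slide":[0,-4,6],"roll":0},{"slide":[0,-5.6,9],"roll":0},{"slide":[2,-5.6,10.7],"roll":0},{"slide":[4,-5.6,10.7],"roll":0}]'
python3 - <<'E'
from h import *;where()
import cv2
for n,(x,y) in off.items(): cv2.imwrite(f"pics/{n}1.png",cv2.resize(r.camera(n)[y-20:y+125,x-10:x+160,::-1],None,fx=4.4,fy=4.4,interpolation=cv2.INTER_CUBIC))
E
```

```text
time: 1.77
ee_pos: [0.4126, -0.1715, 0.2824]
eef_rot: [0.133, 0.694, -0.132, 0.695]
ft_force: [1.4, 0.6, -0.4]
width: 0.0006
time: 2.18
ee_pos: [0.4941, -0.2646, 0.241]
eef_rot: [0.132, 0.694, -0.133, 0.695]
ft_force: [0.5, 0.6, 0.2]
width: 0.0002
t 2.1833 shaker xyz [ 0.0017 -0.2033  0.241 ] F [0.46 0.64 0.21] w 0.00024671324003775494
[[0.001, 0.005, 1.0], [-0.002, 1.0, -0.005], [-1.0, -0.002, 0.001]]
```

View pics/scene1.png

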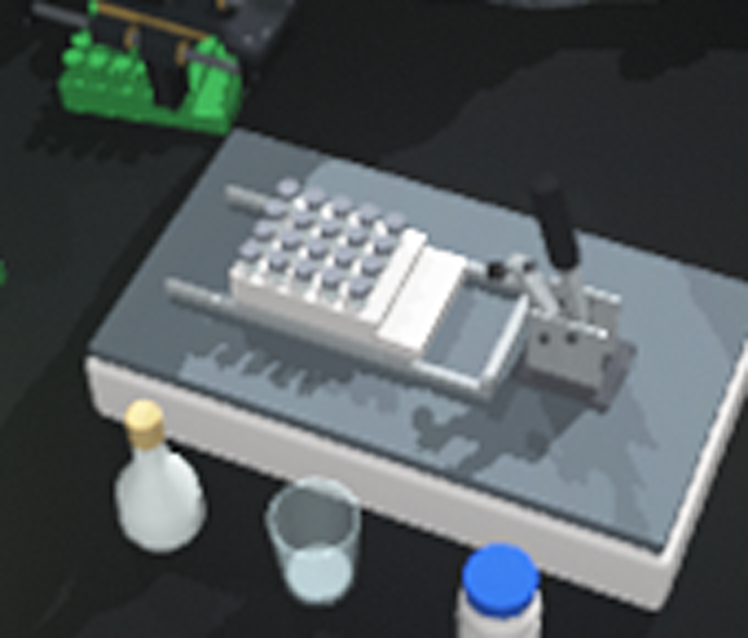

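View pics/top1.png

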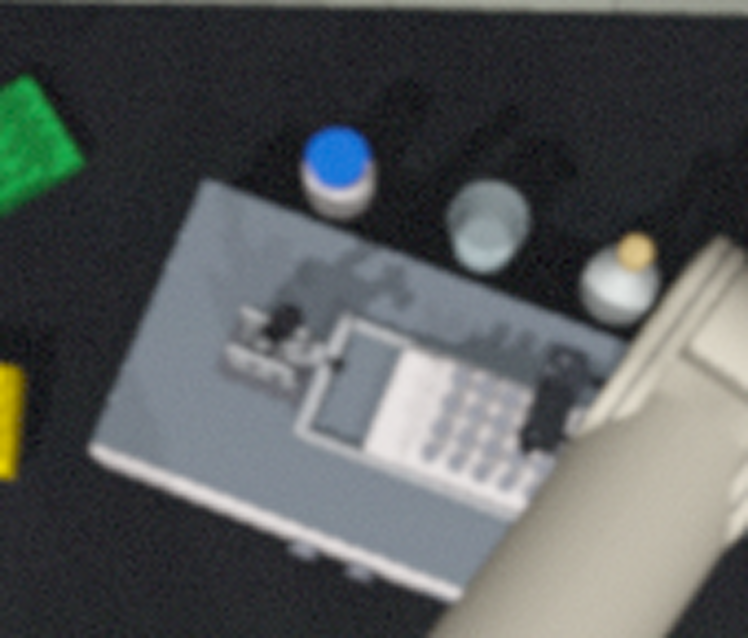

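Run:
```python
from h import *
p=r.read_state()['ee_pos'];print((proj("scene",p)-[230,145])*4.4,(proj("top",p)-[215,95])*4.4)
```

```text
[176.57207436  96.01603682] [640.0055299  467.18458623]
```

The fingertip is where expected (scene crop (172,98)), clear behind the rack. Next I descend to push height.

```bash
python3 -m jog '[{"slide":[3.5,0,-0.2],"roll":0},{"slide":[7,0,-0.2],"roll":0},{"slide":[10,0,-0.2],"roll":0},{"slide":[12.4,0,-0.2],"roll":0},{"slide":[13.4,0,-0.2],"roll":0}]'
python3 -m jog '[{"slide":[0.2,0,0],"roll":0},{"slide":[0.2,1,0],"roll":0},{"slide":[0.2,2,0],"roll":0},{"slide":[0.2,2.5,0],"roll":0},{"slide":[0.2,3,0],"roll":0}]'
python3 - <<'E'
from h import *;where()
import cv2
for n,(x,y) in off.items(): cv2.imwrite(f"pics/{n}2.png",cv2.resize(r.camera(n)[y-20:y+125,x-10:x+160,::-1],None,fx=4.4,fy=4.4,interpolation=cv2.INTER_CUBIC))
E
```

```text
time: 2.7
ee_pos: [0.4864, -0.2603, 0.1033]
eef_rot: [0.133, 0.697, -0.132, 0.692]
ft_force: [0.4, 0.1, -0.0]
width: 0.0001
time: 3.12
ee_pos: [0.4988, -0.2311, 0.1025]
eef_rot: [0.133, 0.697, -0.131, 0.692]
ft_force: [-0.9, -0.4, -0.6]
width: 0.0
t 3.1167 shaker xyz [-0.0061 -0.1703  0.1025] F [-0.86 -0.36 -0.59] w 3.996757024397359e-05
[[-0.007, 0.003, 1.0], [0.001, 1.0, -0.003], [-1.0, 0.001, -0.007]]
```

View pics/scene2.png

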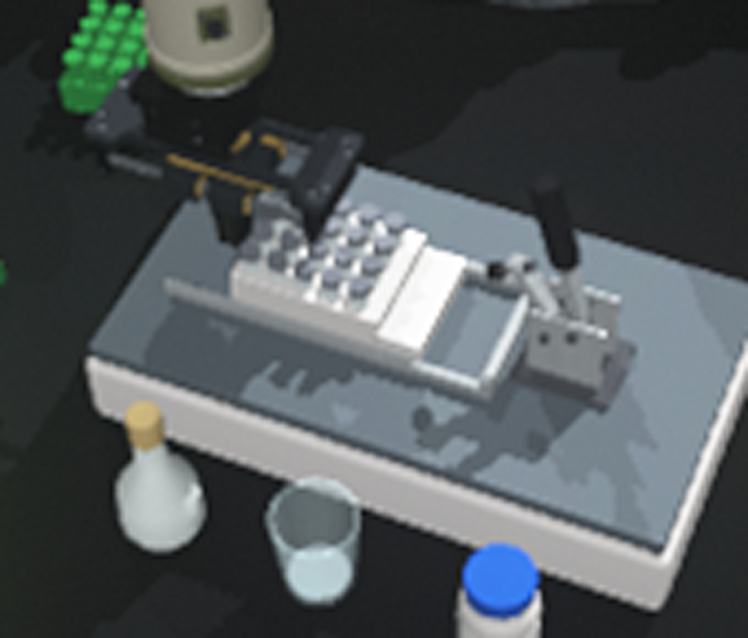

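Run:
```python
from h import *
import cv2
p=np.array(r.read_state()['ee_pos']);M=R.from_quat(r.read_state()['eef_rot']).as_matrix()
im=r.camera("scene")[110:230,215:345,::-1]
cv2.imwrite("pics/s3.png",cv2.resize(im,None,fx=5,fy=5,interpolation=cv2.INTER_CUBIC))
for d in [(0,0,0),(0,.015,0),(0,-.015,0),(-.07,0,0),(-.07,.095,.037),(-.07,-.095,.037),(-.07,.095,-.037)]: print(d,(proj("scene",p+M@d)-[215,110])*5)
```

```text
(0, 0, 0) [343.09343895 439.54812554]
(0, 0.015, 0) [363.27710996 446.26750629]
(0, -0.015, 0) [323.02437127 432.86689758]
(-0.07, 0, 0) [333.58724763 368.62874065]
(-0.07, 0.095, 0.037) [442.78615347 453.7527021 ]
(-0.07, -0.095, 0.037) [175.56720871 365.50003389]
(-0.07, 0.095, -0.037) [492.70683691 371.77921788]
```

View pics/s3.png

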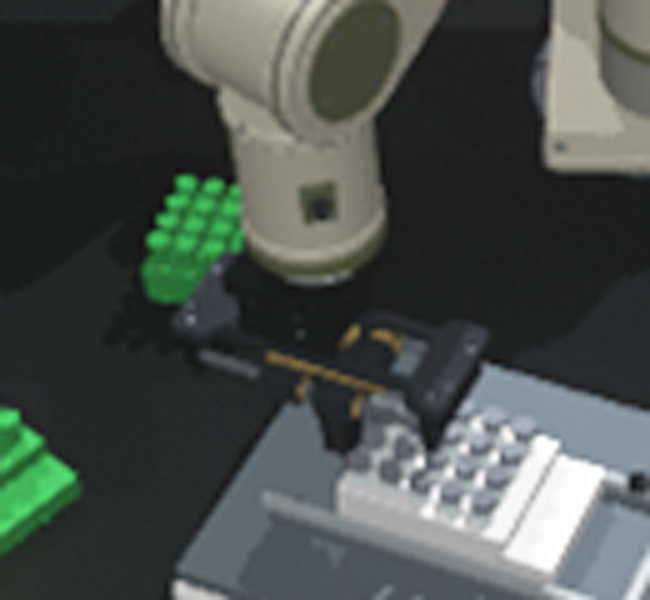

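View pics/top2.png

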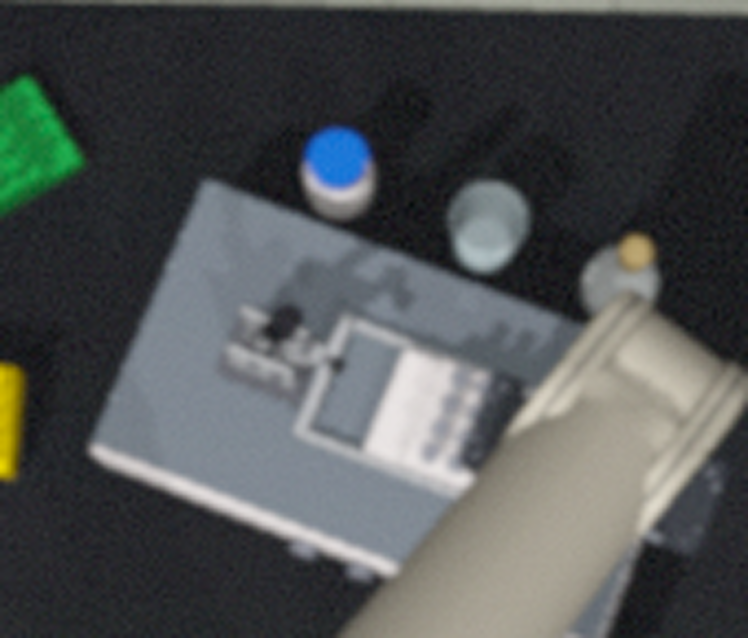

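The fingers are just behind the rack back face (340,440), and the body's end overhangs the caps with about 28 mm clearance as predicted. Pushing now.

```bash
python3 -m jog '[{"slide":[0,0.6,0.4],"roll":0},{"slide":[0,1.2,0.5],"roll":0},{"slide":[0,1.8,0.5],"roll":0},{"slide":[0,2.3,0.5],"roll":0},{"slide":[0,2.6,0.5],"roll":0}]'
python3 -m jog '[{"slide":[0,0.4,0],"roll":0},{"slide":[0,0.8,0],"roll":0},{"slide":[0,1.2,0],"roll":0},{"slide":[0,1.6,0],"roll":0},{"slide":[0,1.9,0],"roll":0}]'
python3 - <<'E'
from h import *;where()
import cv2
for n,(x,y) in off.items(): cv2.imwrite(f"pics/{n}4.png",cv2.resize(r.camera(n)[y-20:y+125,x-10:x+160,::-1],None,fx=4.4,fy=4.4,interpolation=cv2.INTER_CUBIC))
E
```

```text
time: 3.68
ee_pos: [0.5125, -0.2095, 0.1021]
eef_rot: [0.133, 0.697, -0.132, 0.692]
ft_force: [-2.4, -4.7, 3.7]
width: 0.0006
time: 4.1
ee_pos: [0.5196, -0.1914, 0.1021]
eef_rot: [0.133, 0.697, -0.132, 0.692]
ft_force: [-1.0, -4.1, 2.4]
width: 0.0001
t 4.1 shaker xyz [-0.0011 -0.1258  0.1021] F [-0.98 -4.07  2.39] w 0.0001284360334599573
[[-0.007, 0.004, 1.0], [0.0, 1.0, -0.004], [-1.0, 0.0, -0.007]]
```

View pics/scene4.png

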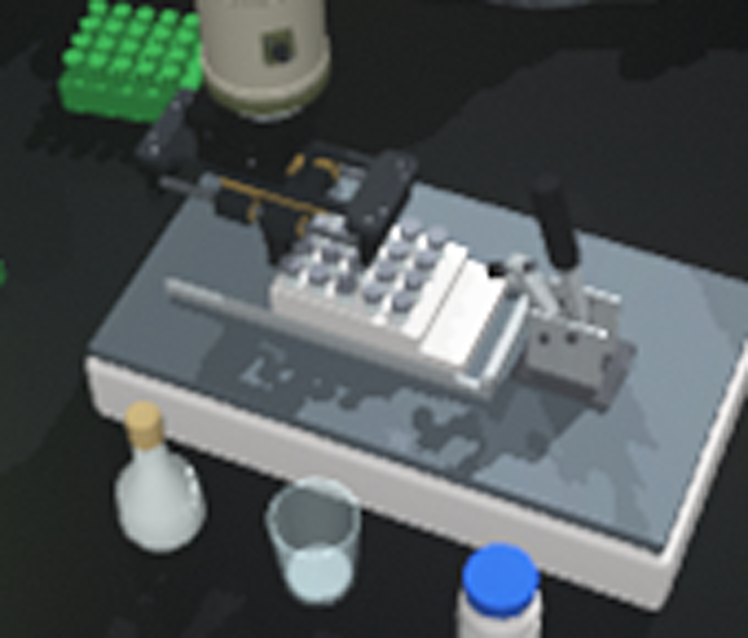

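View pics/top4.png

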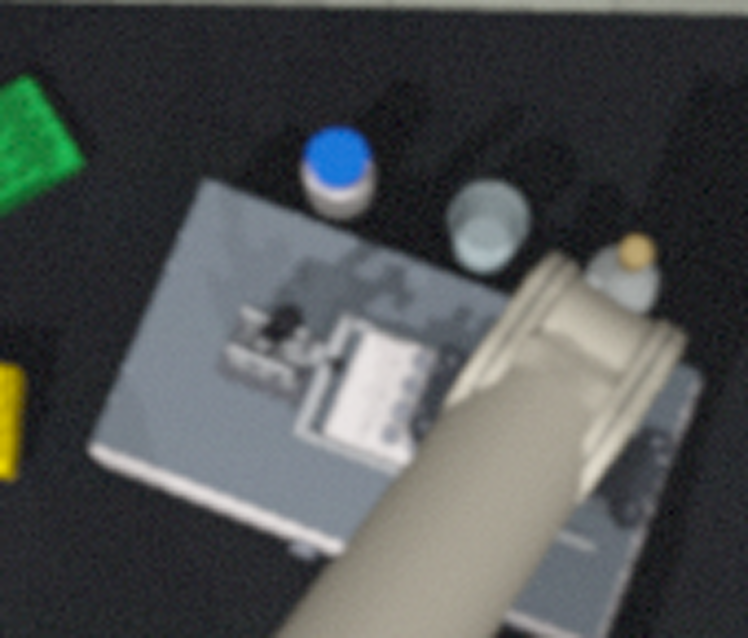

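The rack is moving with the finger (about 4 N), with roughly 15 mm still showing before the stop (scene crop (515,285)). Continuing.

```bash
python3 -m jog '[{"slide":[0,0.4,0],"roll":0},{"slide":[0,0.8,0],"roll":0},{"slide":[0,1.1,0],"roll":0},{"slide":[0,1.2,0],"roll":0},{"slide":[0,1.3,0],"roll":0}]'
python3 -m jog '[{"slide":[0,0.2,0],"roll":0},{"slide":[0,0.4,0],"roll":0},{"slide":[0,0.5,0],"roll":0}]'
python3 -c "from h import *;where()"
```

```text
time: 4.62
ee_pos: [0.5246, -0.1787, 0.102]
eef_rot: [0.133, 0.697, -0.131, 0.692]
ft_force: [0.0, -3.3, 1.3]
width: 0.0002
time: 4.87
ee_pos: [0.5261, -0.1768, 0.1023]
eef_rot: [0.132, 0.697, -0.133, 0.692]
ft_force: [-1.5, -14.9, 1.1]
width: 0.0007
t 4.8667 shaker xyz [-0.0004 -0.1098  0.1023] F [ -1.55 -14.92   1.05] w 0.0006797360907649826
[[-0.006, 0.005, 1.0], [-0.003, 1.0, -0.005], [-1.0, -0.003, -0.006]]
```

```bash
python3 -m jog '[{"slide":[0,0.3,0],"roll":0},{"slide":[0,0.5,0],"roll":0},{"slide":[0,0.5,0],"roll":0},{"slide":[0,0.5,0],"roll":0},{"slide":[0,0.5,0],"roll":0}]'
python3 - <<'E'
from h import *;where()
import cv2
for n,(x,y) in off.items(): cv2.imwrite(f"pics/{n}5.png",cv2.resize(r.camera(n)[y-20:y+125,x-10:x+160,::-1],None,fx=4.4,fy=4.4,interpolation=cv2.INTER_CUBIC))
E
```

```text
time: 5.28
ee_pos: [0.5269, -0.1769, 0.1028]
eef_rot: [0.132, 0.696, -0.137, 0.693]
ft_force: [-3.7, -18.5, 1.2]
width: 0.0004
t 5.2833 shaker xyz [ 0.0003 -0.1097  0.1028] F [ -3.75 -18.46   1.24] w 0.0004385460438167665
[[-0.003, 0.009, 1.0], [-0.008, 1.0, -0.009], [-1.0, -0.008, -0.003]]
```

View pics/scene5.png

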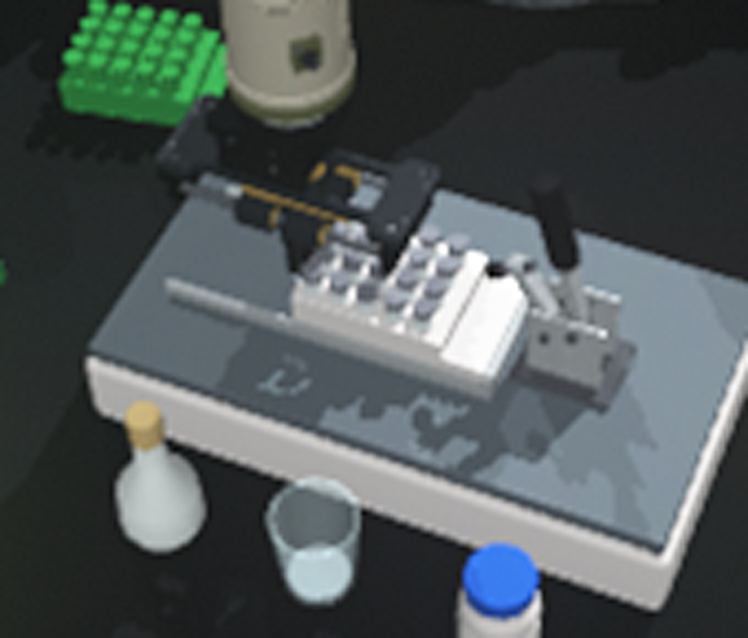

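View pics/top5.png

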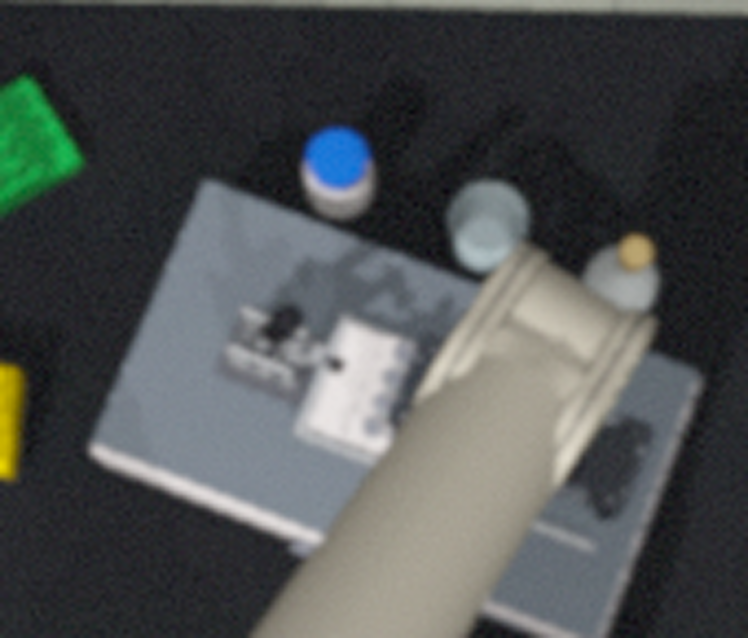

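The rack is flush against the stop: no gap in scene crop at (515,320), and force rose to 18 N with no further travel. I'll back off, then rise above the handle.

```bash
python3 -m jog '[{"slide":[0,-0.8,0],"roll":0},{"slide":[0,-2,0],"roll":0},{"slide":[-3,-2.5,0],"roll":0},{"slide":[-6.5,-2.5,0],"roll":0},{"slide":[-10,-2.5,0],"roll":0}]'
python3 -m jog '[{"slide":[-3,0,0],"roll":0},{"slide":[-4.5,0,0],"roll":0},{"slide":[-4.5,3,0],"roll":0},{"slide":[-4.5,6.5,0],"roll":0},{"slide":[-4.5,9,0],"roll":0}]'
python3 - <<'E'
from h import *;where()
import cv2
for n,(x,y) in off.items(): cv2.imwrite(f"pics/{n}6.png",cv2.resize(r.camera(n)[y-20:y+125,x-10:x+160,::-1],None,fx=4.4,fy=4.4,interpolation=cv2.INTER_CUBIC))
E
```

```text
time: 5.8
ee_pos: [0.5171, -0.1997, 0.2037]
eef_rot: [0.132, 0.697, -0.137, 0.692]
ft_force: [0.9, 1.1, 0.8]
width: 0.0002
time: 6.22
ee_pos: [0.5519, -0.113, 0.2481]
eef_rot: [0.132, 0.697, -0.135, 0.692]
ft_force: [0.9, 0.7, -1.1]
width: 0.0005
t 6.2167 shaker xyz [ 0.0004 -0.041   0.2481] F [ 0.87  0.72 -1.1 ] w 0.00048205621766152495
[[-0.006, 0.008, 1.0], [-0.005, 1.0, -0.008], [-1.0, -0.005, -0.006]]
```

View pics/scene6.png

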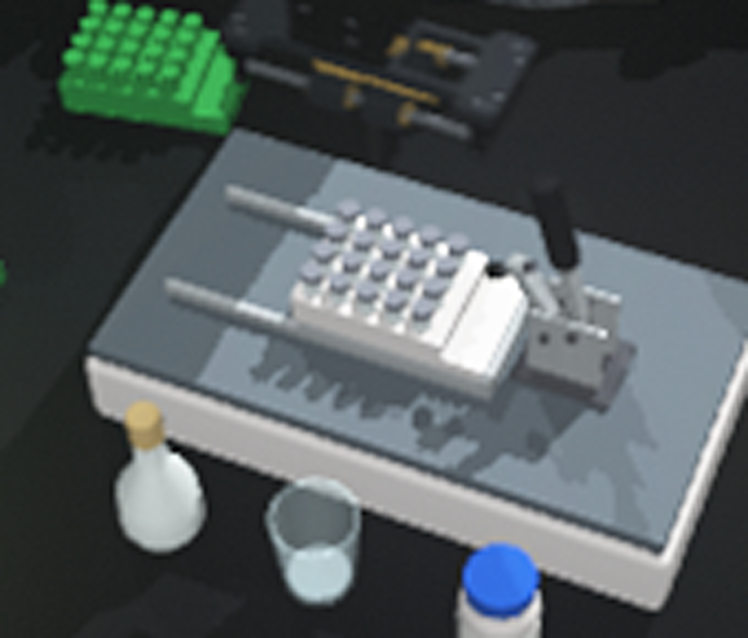

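Run:
```python
from h import *
for x in(-.01,0,.01): print(x,(proj("scene",S2W(q,(x,.0728,.271)))-[230,145])*4.4,(proj("top",S2W(q,(x,.0728,.271)))-[215,95])*4.4)
print((proj("scene",S2W(q,(0,.105,.145)))-[230,145])*4.4)
```

```text
-0.01 [548.01921512 170.08806983] [283.3905462  325.36755508]
0 [542.50610698 180.49863902] [288.81925141 312.74627193]
0.01 [536.94162805 191.00621325] [294.23491834 300.15530168]
[579.3163561  315.56494926]
```

View pics/top6.png

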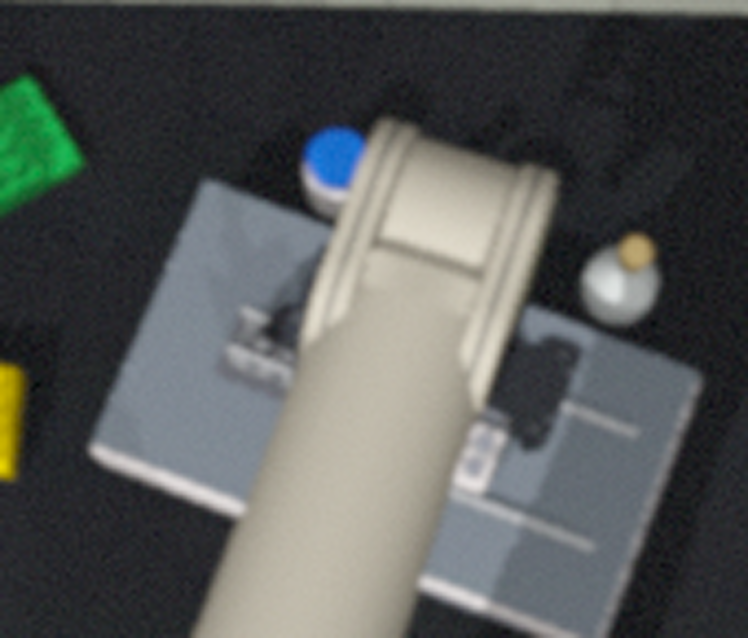

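The rack stayed home. The handle tip is at scene crop (545,182), as predicted for x=0. Now approaching the handle.

```bash
python3 -m jog '[{"slide":[0.4,3,0],"roll":0},{"slide":[1,6,0],"roll":0},{"slide":[1.2,7.5,0],"roll":0},{"slide":[1.2,8.5,0],"roll":0},{"slide":[1.2,9.5,0],"roll":0}]'
python3 -m jog '[{"slide":[0,0.6,0],"roll":0},{"slide":[0,1.2,0],"roll":0},{"slide":[0,1.8,0],"roll":0}]'
python3 - <<'E'
from h import *;where()
import cv2
x,y=off["scene"];cv2.imwrite(f"pics/scene7.png",cv2.resize(r.camera("scene")[y-40:y+105,x+20:x+180,::-1],None,fx=4.4,fy=4.4,interpolation=cv2.INTER_CUBIC))
E
```

```text
time: 6.73
ee_pos: [0.5867, -0.0228, 0.2347]
eef_rot: [0.13, 0.698, -0.134, 0.691]
ft_force: [-6.1, -6.2, 7.4]
width: 0.0002
time: 6.98
ee_pos: [0.5932, -0.0093, 0.236]
eef_rot: [0.131, 0.697, -0.136, 0.692]
ft_force: [-3.2, -5.4, 6.9]
width: 0.0003
t 6.9833 shaker xyz [0.0012 0.0706 0.236 ] F [-3.15 -5.38  6.91] w 0.00030826312169839016
[[-0.007, 0.007, 1.0], [-0.009, 1.0, -0.007], [-1.0, -0.009, -0.007]]
```

View pics/scene7.png

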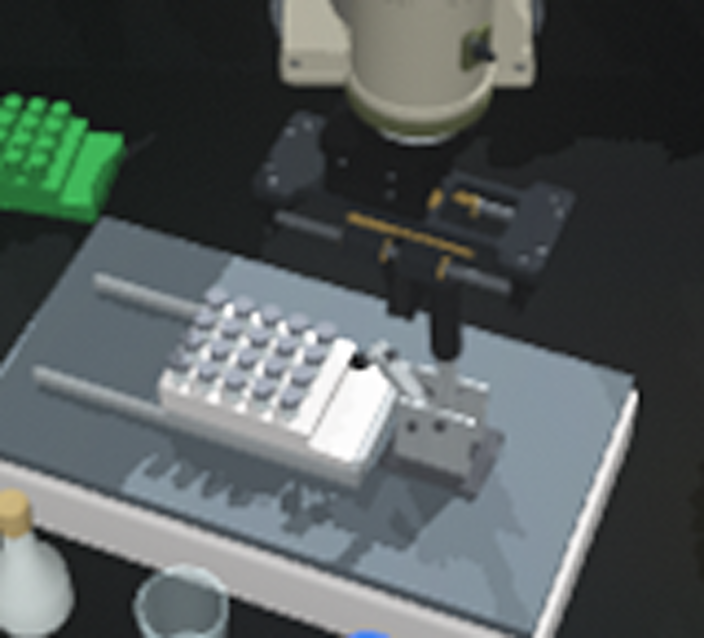

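The finger is on the grip (440,300), the handle is near upright, and the force is moderate. I'll push along the arc.

```bash
python3 -m jog '[{"slide":[0,1.0,0],"roll":0},{"slide":[0,2.2,0],"roll":0},{"slide":[0,3.4,0],"roll":0},{"slide":[0.1,4.6,0],"roll":0},{"slide":[0.3,5.8,0],"roll":0}]'
python3 - <<'E'
from h import *;where()
import cv2
x,y=off["scene"];cv2.imwrite(f"pics/scene8.png",cv2.resize(r.camera("scene")[y-40:y+105,x+20:x+180,::-1],None,fx=4.4,fy=4.4,interpolation=cv2.INTER_CUBIC))
E
```

```text
time: 7.45
ee_pos: [0.6149, 0.0433, 0.2327]
eef_rot: [0.131, 0.697, -0.137, 0.691]
ft_force: [-1.4, -5.1, -0.9]
width: 0.0003
t 7.45 shaker xyz [0.0022 0.1274 0.2327] F [-1.42 -5.07 -0.88] w 0.00031415489059992115
[[-0.006, 0.009, 1.0], [-0.01, 1.0, -0.009], [-1.0, -0.01, -0.006]]
```

View pics/scene8.png

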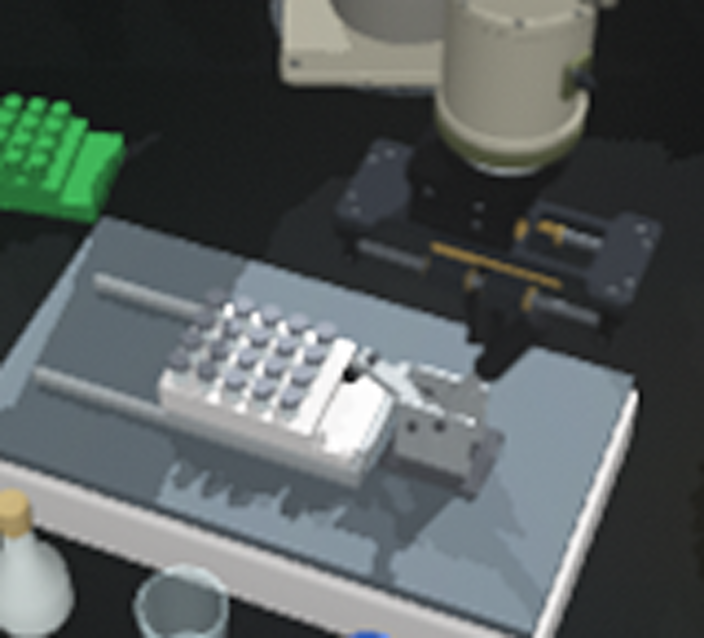

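```bash
python3 -m jog '[{"slide":[0.5,1.0,0],"roll":0},{"slide":[1.0,2.0,-0.2],"roll":0},{"slide":[1.7,3.0,-0.2],"roll":0},{"slide":[2.5,4.0,-0.2],"roll":0},{"slide":[3.4,5.0,-0.2],"roll":0}]'
python3 - <<'E'
from h import *;where()
import cv2
x,y=off["scene"];cv2.imwrite(f"pics/scene9.png",cv2.resize(r.camera("scene")[y-40:y+105,x+20:x+180,::-1],None,fx=4.4,fy=4.4,interpolation=cv2.INTER_CUBIC))
E
```

```text
time: 7.92
ee_pos: [0.632, 0.095, 0.1966]
eef_rot: [0.13, 0.697, -0.135, 0.692]
ft_force: [0.7, -0.5, 0.9]
width: 0.0004
t 7.9167 shaker xyz [-0.0006  0.1819  0.1966] F [ 0.66 -0.51  0.86] w 0.0004466668535940048
[[-0.007, 0.005, 1.0], [-0.009, 1.0, -0.005], [-1.0, -0.009, -0.007]]
```

View pics/scene9.png

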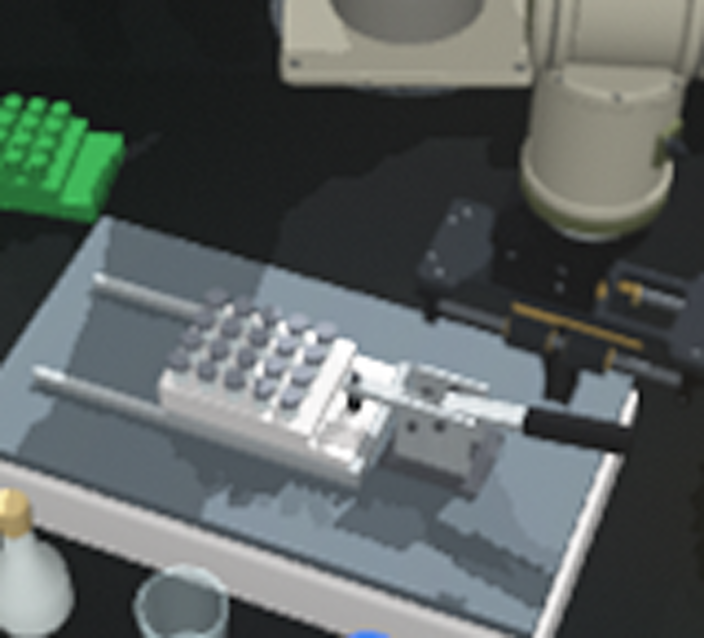

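The handle has snapped down (grip at (575,430)), the arm is level with its foot on the ledge (355,400), and the wrist force is about 0. Retreating upwards.

```bash
python3 -m jog '[{"slide":[-2,-0.3,0],"roll":0},{"slide":[-5,-0.3,0],"roll":0},{"slide":[-8,0,-2],"roll":0},{"slide":[-11,0,-5],"roll":0},{"slide":[-13,0,-8],"roll":0}]'
python3 -m jog '[{"slide":[0,0,-3],"roll":0},{"slide":[0,3,-6],"roll":0},{"slide":[0,6,-8],"roll":0},{"slide":[0,9,-8],"roll":0},{"slide":[0,9,-8],"roll":0}]'
python3 -m jog '[{"slide":[0,0,0],"roll":0},{"slide":[0,0,0],"roll":0},{"slide":[0,0,0],"roll":0},{"slide":[0,0,0],"roll":0},{"slide":[0,0,0],"roll":0}]'
python3 - <<'E'
from h import *;where()
import cv2
for n,(x,y) in off.items(): cv2.imwrite(f"pics/{n}10.png",cv2.resize(r.camera(n)[y-10:y+130,x-10:x+170,::-1],None,fx=4.4,fy=4.2,interpolation=cv2.INTER_CUBIC))
E
```

```text
time: 8.38
ee_pos: [0.5586, 0.1275, 0.3266]
eef_rot: [0.129, 0.698, -0.135, 0.691]
ft_force: [0.4, 0.6, 1.0]
width: 0.0006
time: 8.8
ee_pos: [0.5155, 0.2489, 0.3247]
eef_rot: [0.126, 0.699, -0.131, 0.691]
ft_force: [-0.0, 0.7, 0.3]
width: 0.0003
time: 9.22
ee_pos: [0.5158, 0.2479, 0.3249]
eef_rot: [0.126, 0.699, -0.132, 0.691]
ft_force: [0.3, -0.5, -0.8]
width: 0.0006
t 9.2167 shaker xyz [-0.1645  0.282   0.3249] F [ 0.29 -0.47 -0.79] w 0.0005723823775251986
[[-0.009, -0.006, 1.0], [-0.009, 1.0, 0.006], [-1.0, -0.009, -0.009]]
```

View pics/scene10.png

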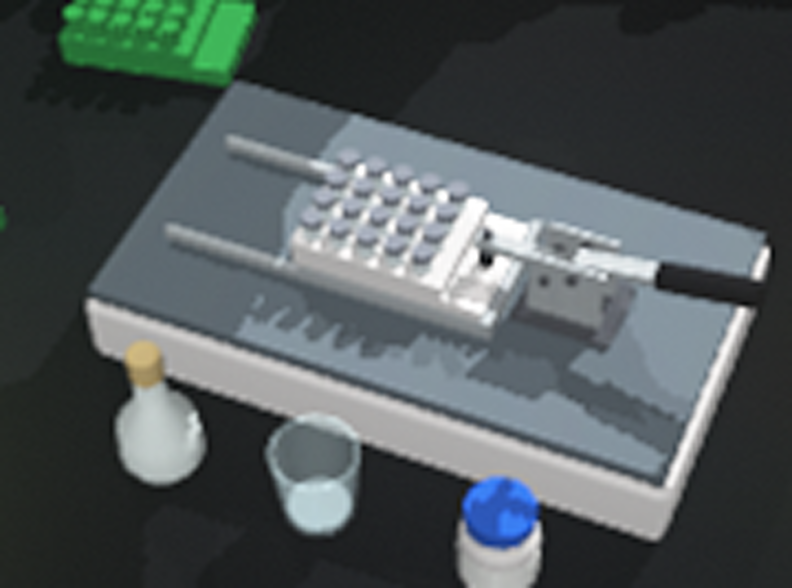

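View pics/top10.png

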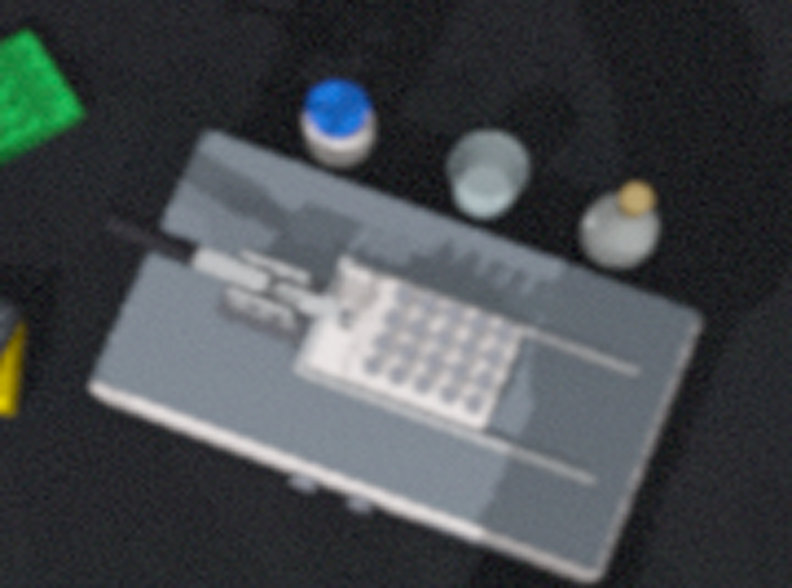

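Run:
```python
from h import *
for x in(.045,-.045):
  for y in (-.1,-.105): print(x,y,(proj("top",S2W(q,(x,y,.124)))-[215,105])*[4.4,4.2],(proj("scene",S2W(q,(x,y,.124)))-[230,155])*[4.4,4.2])
r.close_job()
```

```text
0.045 -0.1 [521.11721321 326.59413086] [288.22268902 236.28590335]
0.045 -0.105 [526.92696456 328.81964265] [281.98482205 234.27651863]
-0.045 -0.1 [479.29374931 425.13595404] [341.02970707 153.94566366]
-0.045 -0.105 [485.15424324 427.39753241] [334.96898664 152.08746045]
the job is handed in; nothing more can be done
```

I pushed the rack home and locked the clamp with the shut fingertips, without gripping or lifting anything. I handed the job in at about 9.3 s of the 54 s allowed; it reports no verdict.

- **Rack:** It slid along the guides until the push force rose to about 18 N with no further travel. Both pictures showed no gap at the end stop. In the final reprojection check, three of the back-edge readings I compared put the rack within about 1–2 mm of home. The top view's −x corner read nearer 5–6 mm short, which is about the size of my pixel and pose-fit errors. The direct view of no gap and the force stall point to home.
- **Clamp:** I pushed the handle over its dead point, and it snapped down and stayed locked after the fingers left. The clamp arm is level with its foot on the rack's ledge. I saw this in the pictures but did not measure the foot force or the exact handle angle.
- **Surroundings:** The flask, beaker and jar look unmoved and upright. The robot was clear of everything at the end, with wrist force under 1 N.

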